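Load a pipette-tip box down the feed lane

TASK

Push the pipette-tip box from the white loading board down the lane between the two guide rails until it is fully home, square against the end stop, then let go of it and move clear. Push it only with the fingertips or the outside of the fingers: never grip, lift or tip it. Neither the box nor the robot may touch either rail, and the other things on the bench must stay as they are.

Things in the scene. Friction and masses are not known exactly. Their poses are not given: they have to be found in the camera images.
- lane: Fixed feed lane: white board with two low rails and an end stop. Origin: at bench height, midway between the rails, at the mouth where they begin. +x runs down the lane to the stop, +y left as seen looking down it, z up. Board: top at z = 8 mm, x -230 to 250, y -100 to 100 mm; before the mouth (x below 0) it is open, without rails.
- lane_stop (a point): Middle of the foot of the end stop's face: lane x = 240 mm, y = 0, on the board (z = 8 mm); same axes as the lane. The stop is a fixed upright aluminium plate 126 mm wide, 45 mm high; behind it a grey housing 78 mm high reaches to lane x = 340 mm. A box that is home has its centre 62.5 mm before this point.
- rail_left: Left guide rail, fixed on the lane (same frame as the lane): dark steel strip from x = 0 to 240 mm, inner face at y = +55 mm, 8 mm thick, from z = 8 to 30 mm. Must not be touched by the box or the robot.
- rail_right: Right guide rail: the mirror image, inner face at y = -55 mm (lane frame). The free width between the rails is 110 mm.
- tip_box: Loose closed pipette-tip box, a plain block, blue with white lid: 125 mm long (own x), 86 wide (own y), 62 high, 0.17 to 0.35 kg. Origin: centre of its underside; z up. Starts on the open board before the mouth, up to 25 mm off the centre line and turned up to 0.2 rad, own +x roughly down the lane; slides with ordinary friction. Centred and straight in the lane it has 12 mm of room each side.
- vial: Bystander: small glass vial with a blue cap, 28 mm wide, 50 mm high, standing left of the left rail. Origin at its underside.
- jar: Bystander: glass jar with a blue cap, 54 mm wide, 60 mm high, right of the right rail. Origin at its underside.
- beaker: Bystander: glass beaker, 56 mm wide, 60 mm high, right of the right rail near the stop. Origin at its underside.
- tube_rack: Bystander: white tube rack with small capped tubes, 160 x 50 mm (own x, y), 58 mm high, left of the lane near the stop. Origin at its underside.
- spatula: Bystander: steel spatula 170 mm long, lying on the bench to the right of the open board. Origin at its underside.

How it is judged:
At the end, for the whole second after the job is handed in: The box lies flat and at rest on the lane floor between the rails, its centre within 5 mm of the fully home position against the stop, within 12 mm of the centre line and straight to 0.08 rad (x of tip_box in the frame of lane above 0.1725 m and y of tip_box in the frame of lane between -0.012 and 0.012 m and z of tip_box in the frame of lane below 0.011 m and angle between the x axis of tip_box and the x axis of lane, either way round below 0.08 rad and angle between tip_box's own z axis and vertical below 0.05 rad and linear speed of tip_box below 0.01 m/s); the robot touches nothing.
It fails at once if the box touches a guide rail (contact force between tip_box and rail_left above 0.3 N or contact force between tip_box and rail_right above 0.3 N).
It fails at once if the robot touches a guide rail (contact force between any of the fingers, the arm and rail_left above 0.5 N or contact force between any of the fingers, the arm and rail_right above 0.5 N).
It fails at once if the box is lifted more than 8 mm or tipped by more than 0.15 rad (z of tip_box in the frame of lane above 0.016 m or angle between tip_box's own z axis and vertical above 0.15 rad).
It fails at once if the box is taken between the fingers (the grasp point is inside the box's outline, below its top) (x of the grasp point in the frame of tip_box between -0.055 and 0.055 m and y of the grasp point in the frame of tip_box between -0.036 and 0.036 m and z of the grasp point in the frame of tip_box below 0.058 m).
It fails at once if a bystander is moved more than 15 mm or knocked over (distance of any of vial, jar, beaker, tube_rack, spatula from where it was at the start of the episode above 0.015 m or angle between any of vial, jar, beaker, tube_rack, spatula's own z axis and vertical above 0.3 rad).
It also fails if it takes over 67 s, if anything falls off the work surface, if the arm or the gripper's body presses on something with over 40 N, if the wrist force passes 120 N, or if a joint passes its speed limit or range.

ROBOT

A 7-joint arm with a two-finger parallel gripper is mounted at the origin on the work surface. World frame = base frame: x ahead of the robot, y to its left, z up, the work surface at z = 0. Lengths are in m, angles in rad, forces in N, time in s.
With the tool pointing down it reaches from about 0.4 to 0.875 m from the base axis. Payload 6.5 kg.
Tool frame: the origin (TCP) lies midway between the tips of the shut fingers; the grasp point (between the pads) lies 19 mm behind it; x points along the fingers, y is the direction in which the jaws open and shut, and the axes are right-handed (so a half turn about x gives the same grasp; the last joint's range is limited). The gripper opens to 88 mm and grips with 3 to 60 N. Pads are 18 mm wide; open, the fingers measure 123 mm over their backs; the gripper's body (75 mm by 187 mm) begins 45 mm behind the grasp point.
Start: joints at [1.077, 0.536, -0.004, 1.538, 0.003, 1.067, -0.071], TCP at [0.27, -0.591, 0.239] pointing down, gripper open.
Joint ranges: [-2.7, 2.7], [-0.37, 2.16], [-1.27, 1.26], [0.24, 2.4], [-1.31, 4.45], [0.19, 1.91], [-2.76, 2.76]. Speed limits (rad/s): [2.39, 2.39, 3.14, 3.14, 3.14, 3.14, 3.14].

INTERFACE

Orientations are given as [roll, pitch, yaw] about the fixed x, y, z axes, in that order (R = Rz(yaw) Ry(pitch) Rx(roll)).
In Python, from station import manip gives the robot as it stands. The module is installed in compiled form; this text tells all that it offers.
- The arm moves only by the tool arm_command, never from a script. Its argument "targets" is a list of rows, each a list of 2 entries, a list of its own where there are three numbers: the shift along the tool's x, y, z scaled (see below), then the turn, a rotation vector about the tool's x, y, z scaled (see below). A call has 1 to 10 rows; each row is the pose to reach, as a shift and turn from the pose measured when the call began, along the tool's axes at that moment; what a row does not reach only later rows make up. The controller multiplies each number of a shift by 50 cm and each number of a turn by pi/4 rad. A row lasts 1/10 s, in which the tool goes at most 50 mm and 8.59 degrees, less where a joint would pass 70% of its speed; a pose out of reach is approached as far as the arm can. A call with a number of a shift or a turn outside -1 to 1 is refused whole. A call with a gripper value outside its range is refused whole. "jaw" is the closure, from 0 (fully open) to 1 (shut), set as the call begins (left out, the last holds). The fingers move at their own pace and stop on an object; "grip_force" is the grip in N (left out, the last holds). Time passes only in rows, so rows that repeat a pose let the fingers close. It gives the time, the measured TCP pose, the force and the opening at its end, in the units of the state.
- manip.state(): the state, without advancing time (a new reading comes with each control period).
- manip.read_camera(name): name is "side" or "top"; returns (picture, depth): 384x512x3 uint8, red, green, blue; 384x512 float32, m along the optical axis (not along the pixel's ray), 0 where there is no reading.
- manip.calibration(name): a dict with "fov_y" (degrees; the focal length in pixels is half the picture's height over the tangent of half this angle, whatever the lens; pixels are square), "cx", "cy" (the principal point, pixels), "extrinsics" (4x4, takes a point from camera to world coordinates). Camera axes: x right, y up, looking along -z (the intrinsics and any distortion apply to the point x, -y, -z); pixel columns grow to the right and rows downward; lengths in m; the calibration is good to about 2 mm. A picture is of the moment at which its call begins. calibration takes no time and is no camera call.
- manip.hand_in(): hands the job in, once; it reports no verdict.
The state is a dict: "clock": time; "qpos": joint angles; "qvel": joint speeds; "joint_efforts": joint torques, N m; "eef_pos": TCP position; "tcp_rot": TCP orientation; "wrist_force": force on the tool from outside, world axes, zero at the start; "moment": the same for the moment, N m; "width": opening from 0.0 (shut) to 1.0 (fully open).
Only numpy, scipy, OpenCV 4.12 (cv2) and the standard library are available. Lean on these libraries where they do the work, as an engineer would, in place of code of your own. Each camera call takes 0.05 s, during which the arm holds its last target. There are 200 camera calls.

## Working session

There is one attempt and no reset: what is moved stays moved. The work goes in short steps, Python scripts to look and compute and a tool call to move; the robot and the scene stay as the last step left them, time stands still between calls to the robot, and variables do not carry over. Pictures are saved under pics/ and viewed, about 8 in all and at most 12, crops included, and the job is handed in when it is done.

Besides the shell and the picture viewer there is one more tool, called after "Request:" as name([rows], argument=value, ...), one row to a line, values as JSON. arm_command: Moves the arm, as the interface text tells. Shifts and turns lie within -1 to 1; 1 stands for 50 cm of shift or pi/4 rad of turn. Its arguments: {"type":"object","properties":{"targets":{"type":"array"},"jaw":{"type":"number"},"grip_force":{"type":"number"}},"required":["targets"]}

```bash
mkdir -p pics; python3 - <<'E'
from station import manip
import cv2,numpy as np
print(manip.state())
for n in("top","side"):
    p,d=manip.read_camera(n); c=manip.calibration(n); print(n,c)
    cv2.imwrite(f"pics/{n}0.png",p[:,:,::-1]); np.savez(f"{n}0.npz",p=p,d=d)
E
```

```text
{'clock': 0.0, 'qpos': array([ 1.07677623,  0.53715599, -0.00445019,  1.53885623,  0.00260225,
        1.06728655, -0.07119414]), 'qvel': array([-2.29549879e-03,  9.37116230e-04,  1.29551774e-04,  7.50332134e-05,
        1.25176005e-03,  1.56900925e-03, -1.68364485e-03]), 'joint_efforts': array([ 6.44177853e-04, -5.70980144e+01,  9.90630761e-01, -2.51604670e+01,
       -5.63351100e-02,  1.78558304e-02,  1.08635290e-04]), 'eef_pos': array([ 0.26941673, -0.59086972,  0.23785215]), 'tcp_rot': array([-1.49958855,  1.56909601,  2.06991299]), 'wrist_force': array([ 0.39392994, -0.29505222,  0.96175021]), 'moment': array([-0.00455837,  0.00854793, -0.0045631 ]), 'width': 1.0006491063408003}
top {'fov_y': 52.121196083204275, 'cx': 259.41995954863916, 'cy': 193.4048321334497, 'extrinsics': array([[ 0.02404571,  0.998427  , -0.05064903,  0.52296201],
       [-0.9994321 ,  0.02520448,  0.02236526,  0.05848575],
       [ 0.02360666,  0.05008248,  0.99846606,  0.77421382],
       [ 0.        ,  0.        ,  0.        ,  1.        ]])}
side {'fov_y': 43.49134995488992, 'cx': 255.30628475820302, 'cy': 193.46647709582072, 'extrinsics': array([[-0.71867125,  0.41512843, -0.55783512,  0.08215173],
       [-0.69533717, -0.42416812,  0.58016172,  0.57328   ],
       [ 0.00422575,  0.80482905,  0.59349166,  0.5901219 ],
       [ 0.        ,  0.        ,  0.        ,  1.        ]])}
```

View pics/top0.png

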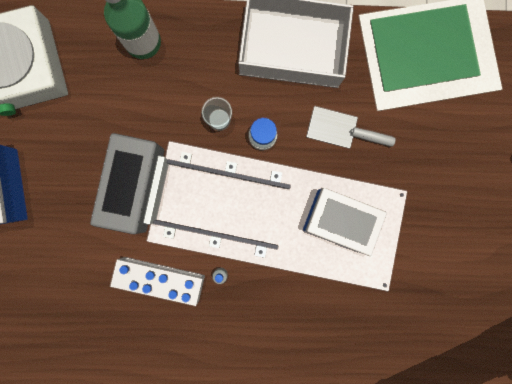

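View pics/side0.png

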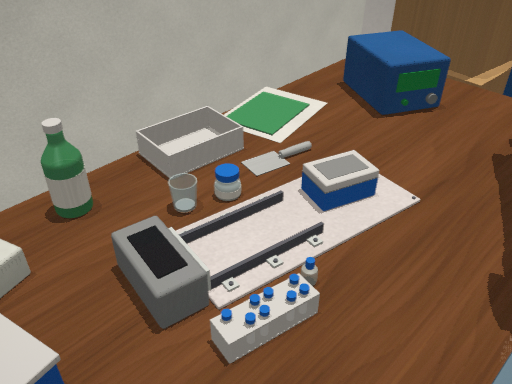

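The top view shows the lane running leftward (world +y). The mouth is near columns 277–290, the box sits at about (345,222), and the stop is near (155,190). I'll measure the rails and box from this picture.

```bash
cat > h.py <<'E'
import numpy as np,cv2
from station import manip
def cam(n):
    c=manip.calibration(n); return c,192/np.tan(np.radians(c["fov_y"])/2),np.array(c["extrinsics"])
def cast(n,uv,z):
    c,f,E=cam(n); uv=np.atleast_2d(uv).astype(float)
    d=np.c_[(uv[:,0]-c["cx"])/f,-(uv[:,1]-c["cy"])/f,-np.ones(len(uv))]@E[:3,:3].T
    return E[:3,3]+d*((z-E[2,3])/d[:,2])[:,None]
def cloud(n,d):
    c,f,E=cam(n); v,u=np.mgrid[:384,:512]
    P=np.stack([(u-c["cx"])/f*d,-(v-c["cy"])/f*d,-d],-1)
    return P@E[:3,:3].T+E[:3,3]
def blobs(m,amin):
    n,l,s,_=cv2.connectedComponentsWithStats(m.astype(np.uint8))
    return [(l==i) for i in range(1,n) if s[i,4]>=amin]
def rect(n,m,z):
    c,_=cv2.findContours(m.astype(np.uint8),0,cv2.CHAIN_APPROX_NONE)
    q=cast(n,max(c,key=len)[:,0],z)[:,:2]
    (x,y),(w,h),a=cv2.minAreaRect((q*1000).astype(np.float32))
    if h>w: w,h,a=h,w,a+90
    return np.array([x,y]),w,h,(a+90)%180-90 if False else a%180
def box(n="top",d=None):
    """box top blob -> centre mm, sides, yaw deg"""
    if d is None: d=manip.read_camera(n)[1]
    Z=cloud(n,d)[...,2]; roi=np.zeros(Z.shape,bool); roi[140:290,150:410]=1
    return [rect(n,b,.070) for b in blobs(roi&(Z>.058)&(Z<.08),500)]
E
python3 - <<'E'
from h import *
z=np.load("top0.npz"); p,d=z["p"],z["d"]
P=cloud("top",d);Z=P[...,2]
for y,x in((340,300),(200,240),(222,345),(180,240),(185,122)): print(Z[y-1:y+2,x-1:x+2].round(4).ravel())
print("box",box("top",d))
roi=np.zeros(Z.shape,bool); roi[150:255,160:300]=1
dark=(p.max(2)<110)&roi&(abs(Z-.03)<.03)
for b in blobs(dark,100): print("rail",b.sum(),rect("top",b,.030),np.median(Z[b]))
E
```

```text
[-0.0005 -0.0014 -0.0009 -0.0007 -0.0005  0.0005  0.0008 -0.0003 -0.0001]
[0.009  0.0086 0.0078 0.0077 0.01   0.0067 0.009  0.0084 0.0087]
[0.0717 0.0708 0.0707 0.0714 0.0699 0.0708 0.0686 0.0708 0.0713]
[0.0072 0.0073 0.0101 0.0066 0.0088 0.008  0.0085 0.0088 0.0077]
[0.0778 0.0798 0.0774 0.0786 0.0789 0.0772 0.0774 0.0771 0.0759]
box [(array([ 512.41772461, -114.79473877]), 125.78447723388672, 85.6094741821289, 70.1574478149414)]
rail 156 (array([630.67285156,  -7.39386177]), 49.76454544067383, 28.83342170715332, 91.54466903209686) 0.0007489372893872415
rail 442 (array([596.18157959, 104.96916199]), 239.32867431640625, 7.45854377746582, 79.56998443603516) 0.029599120391705147
rail 354 (array([483.11578369, 125.92456055]), 207.42031860351562, 6.912569999694824, 79.6780014038086) 0.029680250567502175
```

```bash
cat >> h.py <<'E'
from scipy.spatial.transform import Rotation as Ro
TH=np.radians(79.6); O=np.array([518.0,-2.7])
def lane(p): # world mm -> lane mm
    c,s=np.cos(TH),np.sin(TH); return (np.atleast_2d(p)[:,:2]-O)@np.array([[c,-s],[s,c]])
def world(x,y):
    c,s=np.cos(TH),np.sin(TH); return O+[c*x-s*y,s*x+c*y]
def plan(x,y,z,jaw_deg,frac=1.):
    """lane mm, world z mm, jaw axis angle in lane (mod 180) -> scaled shift, turn"""
    s=manip.state(); R=Ro.from_euler("xyz",s["tcp_rot"]); M=R.as_matrix()
    best=None
    for k in (0,180):
        a=TH+np.radians(jaw_deg+k); X=np.array([0,0,-1.]); Y=np.array([np.cos(a),np.sin(a),0])
        r=(R.inv()*Ro.from_matrix(np.c_[X,Y,np.cross(X,Y)])).as_rotvec()
        if best is None or np.linalg.norm(r)<np.linalg.norm(best): best=r
    t=np.r_[world(x,y),z]/1000-s["eef_pos"]
    print("shift",(M.T@t/.5).round(3),"turn",(best/(np.pi/4)).round(3),"mm",np.linalg.norm(t)*1000)
def where():
    s=manip.state(); M=Ro.from_euler("xyz",s["tcp_rot"]).as_matrix()
    print("t",s["clock"],"lane",lane(s["eef_pos"]*1000).round(1),"z",s["eef_pos"][2].round(4),"jaw",round((np.degrees(np.arctan2(M[1,1],M[0,1])-TH))%180,1),"down",M[2,0].round(4),"F",s["wrist_force"].round(2),"w",round(s["width"],3))
E
python3 - <<'E'
from h import *
z=np.load("top0.npz")
b=box("top",z["d"])[0]; print("box lane",lane(b[0]),b[3]-79.6)
where(); plan(-111,-110,150,0)
E
```

```text
box lane [[-111.26089466  -14.74467961]] -9.442552185058588
t 0.1 lane [[-623.4  138.3]] z 0.2379 jaw 34.9 down -1.0 F [ 0.76  0.55 -0.92] w 0.999
shift [ 0.177 -0.556 -0.994] turn [0.776 0.001 0.002] mm 576.1720057164628
```

Request:
arm_command([
  [[0.17,-0.55,-0.99],[0.776,0,0]],
  [[0.17,-0.55,-0.99],[0.776,0,0]],
  [[0.17,-0.55,-0.99],[0.776,0,0]],
  [[0.17,-0.55,-0.99],[0.776,0,0]],
  [[0.17,-0.55,-0.99],[0.776,0,0]],
  [[0.17,-0.55,-0.99],[0.776,0,0]],
  [[0.17,-0.55,-0.99],[0.776,0,0]],
  [[0.17,-0.55,-0.99],[0.776,0,0]],
  [[0.17,-0.55,-0.99],[0.776,0,0]],
  [[0.17,-0.55,-0.99],[0.776,0,0]],
], jaw=0.43)

```text
clock: 1.1
eef_pos: [0.5631, -0.1921, 0.1638]
tcp_rot: [-0.695, 1.569, 2.265]
wrist_force: [0.2, -0.5, -0.1]
width: 0.569
```

```bash
python3 -c "
from h import *
where(); plan(-111,-110,36,0)"
```

```text
t 1.1 lane [[-178.2  -78.6]] z 0.1638 jaw 180.0 down -1.0 F [ 0.15 -0.46 -0.11] w 0.569
shift [ 0.256 -0.134 -0.063] turn [-0.     0.002  0.001] mm 147.73812402063447
```

Request:
arm_command([
  [[0,-0.134,-0.063],[0,0,0]],
  [[0,-0.134,-0.063],[0,0,0]],
  [[0,-0.134,-0.063],[0,0,0]],
  [[0.1,-0.134,-0.063],[0,0,0]],
  [[0.2,-0.134,-0.063],[0,0,0]],
  [[0.256,-0.134,-0.063],[0,0,0]],
  [[0.256,-0.134,-0.063],[0,0,0]],
  [[0.256,-0.134,-0.063],[0,0,0]],
])

```text
clock: 1.9
eef_pos: [0.6058, -0.1329, 0.0363]
tcp_rot: [-0.286, 1.569, 2.673]
wrist_force: [-0.1, -0.7, 0.6]
width: 0.568
```

```bash
python3 -c "
from h import *
where(); p,d=manip.read_camera('side'); cv2.imwrite('pics/side1.png',p[:,:,::-1]); plan(-111,-66,36,0)"
```

```text
t 1.9 lane [[-112.2 -109.9]] z 0.0363 jaw 179.9 down -1.0 F [-0.1  -0.74  0.64] w 0.568
shift [ 0.003 -0.002  0.09 ] turn [-0.002 -0.001  0.001] mm 45.00103856451678
```

View pics/side1.png

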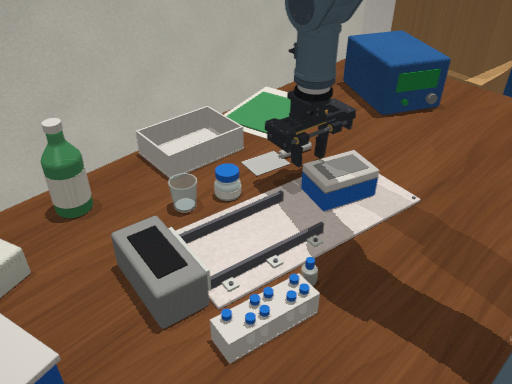

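The fingers (about 295–325, 148) stand right of the box, level with it and clear of it. I'll push sideways slowly next.

Request:
arm_command([
  [[0,0,0.03],[0,0,0]],
  [[0,0,0.046],[0,0,0]],
  [[0,0,0.056],[0,0,0]],
  [[0,0,0.065],[0,0,0]],
  [[0,0,0.074],[0,0,0]],
  [[0,0,0.082],[0,0,0]],
  [[0,0,0.09],[0,0,0]],
  [[0,0,0.098],[0,0,0]],
  [[0,0,0.104],[0,0,0]],
  [[0,0,0.104],[0,0,0]],
])

```text
clock: 2.95
eef_pos: [0.5551, -0.1233, 0.0372]
tcp_rot: [-1.189, 1.57, 1.77]
wrist_force: [0.3, -0.2, 0.6]
width: 0.572
```

```bash
python3 -c "
from h import *
where(); p,d=manip.read_camera('top'); cv2.imwrite('pics/top2.png',p[:,:,::-1])
for b in box('top',d): print(b,lane(b[0]),b[3]-79.6)
"
```

```text
t 2.95 lane [[-111.9  -58.3]] z 0.0372 jaw 179.9 down -1.0 F [ 0.26 -0.15  0.55] w 0.572
(array([ 493.05700684, -115.61434937]), 125.75782775878906, 73.16809844970703, 77.33500671386719) [[-115.56202049    4.15001464]] -2.264993286132807
```

View pics/top2.png

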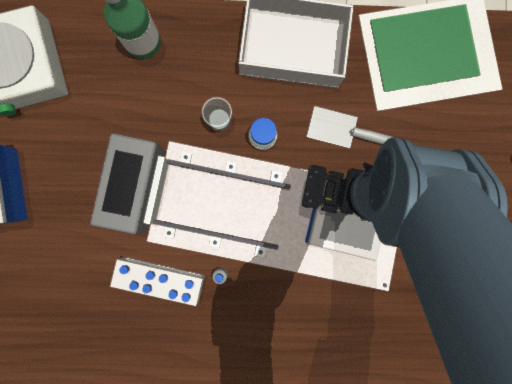

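The box's right part is hidden under the gripper at about (330,190). I'll back off and re-measure.

Request:
arm_command([
  [[0,0,-0.06],[0,0,0]],
  [[0,0,-0.12],[0,0,0]],
  [[-0.1,0,-0.2],[0,0,0]],
  [[-0.2,0.1,-0.25],[0,0,0]],
  [[-0.25,0.2,-0.25],[0,0,0]],
  [[-0.25,0.3,-0.25],[0,0,0]],
  [[-0.25,0.36,-0.25],[0,0,0]],
  [[-0.25,0.36,-0.25],[0,0,0]],
])

```text
clock: 3.8
eef_pos: [0.6424, -0.3323, 0.1631]
tcp_rot: [1.546, 1.565, -1.786]
wrist_force: [-0.7, 0.2, -0.2]
width: 0.57
```

```bash
python3 -c "
from h import *
where(); p,d=manip.read_camera('top'); cv2.imwrite('pics/top3.png',p[:,:,::-1])
for b in box('top',d): print(b,lane(b[0]),b[3]-79.6)
"
```

```text
t 3.8 lane [[-301.7 -181.8]] z 0.1631 jaw 179.5 down -1.0 F [-0.68  0.21 -0.16] w 0.57
(array([ 498.85577393, -116.96435547]), 125.84931945800781, 85.07564544677734, 77.33512115478516) [[-115.8430595    -1.79718918]] -2.264878845214838
```

```bash
python3 -c "
from h import *
print(manip.state()['qpos'].round(2)); plan(-230,-2,120,135);plan(-230,-2,120,45)"
```

```text
[ 0.39  0.74  0.03  1.38 -0.02  1.03 -1.34]
shift [ 0.085 -0.139  0.361] turn [ 0.988 -0.001 -0.006] mm 197.87336403400136
shift [ 0.085 -0.139  0.361] turn [-1.012  0.003 -0.005] mm 197.87336403400136
```

Request:
arm_command([
  [[0,-0.139,0.361],[-1,0,0]],
  [[0,-0.139,0.361],[-1,0,0]],
  [[0,-0.139,0.361],[-1,0,0]],
  [[0,-0.139,0.361],[-1,0,0]],
  [[0,-0.139,0.361],[-1,0,0]],
  [[0,-0.139,0.361],[-1,0,0]],
  [[0,-0.139,0.361],[-1,0,0]],
  [[0,-0.139,0.361],[-1,0,0]],
])

```text
clock: 4.65
eef_pos: [0.4794, -0.2289, 0.1623]
tcp_rot: [0.766, 1.566, -1.784]
wrist_force: [0.1, 0.4, -0.7]
width: 0.573
```

Request:
arm_command([
  [[0,0,0],[-1,0,0]],
  [[0,0,0],[-1,0,0]],
  [[0,0,0],[-1,0,0]],
  [[0,0,0],[-1,0,0]],
  [[0,0,0],[-1,0,0]],
  [[0,0,0],[-1,0,0]],
  [[0,0,0],[-1,0,0]],
])

```text
clock: 5.35
eef_pos: [0.4798, -0.229, 0.1621]
tcp_rot: [-0.011, 1.567, -1.779]
wrist_force: [-0.1, 0.2, 0.2]
width: 0.57
```

```bash
python3 -c "
from h import *
where();print(manip.state()['qpos'].round(2)); plan(-222,-2,36,90)"
```

```text
t 5.35 lane [[-229.5   -3.3]] z 0.1621 jaw 89.1 down -1.0 F [-0.07  0.17  0.19] w 0.57
[ 0.64  0.46 -0.36  1.9   0.22  0.81 -0.04]
shift [ 0.252 -0.003 -0.016] turn [-0.02   0.005  0.   ] mm 126.35699494193395
```

Request:
arm_command([
  [[0.09,-0.003,0],[-0.02,0.005,0]],
  [[0.18,-0.003,0],[-0.02,0.005,0]],
  [[0.252,-0.003,0],[-0.02,0.005,0]],
  [[0.252,-0.003,0],[-0.02,0.005,0]],
  [[0.252,-0.003,0],[-0.02,0.005,0]],
])

```text
clock: 5.85
eef_pos: [0.4785, -0.229, 0.0365]
tcp_rot: [-1.609, 1.57, 2.92]
wrist_force: [1.3, -0.2, 0.9]
width: 0.573
```

```bash
python3 -c "
from h import *
where(); plan(-150,-2,36,90);p,d=manip.read_camera('side'); cv2.imwrite('pics/side4.png',p[:,:,::-1])"
```

```text
t 5.85 lane [[-229.7   -2. ]] z 0.0365 jaw 89.9 down -1.0 F [ 1.3  -0.19  0.86] w 0.573
shift [ 0.001 -0.    -0.159] turn [-0.002 -0.     0.001] mm 79.74583691011387
```

View pics/side4.png

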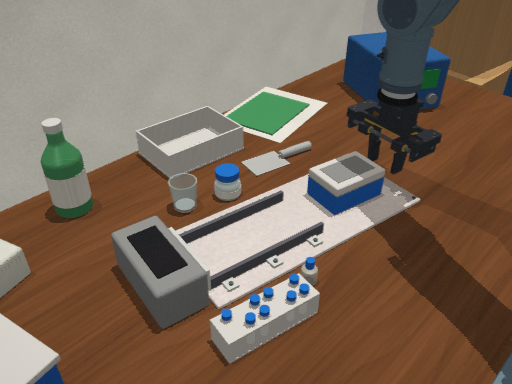

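The fingers (about 375 and 400, 155) are behind the box's rear face, on the board and clear. I'll push forward gently to square the box.

Request:
arm_command([
  [[0,0,-0.03],[0,0,0]],
  [[0,0,-0.06],[0,0,0]],
  [[0,0,-0.07],[0,0,0]],
  [[0,0,-0.078],[0,0,0]],
  [[0,0,-0.086],[0,0,0]],
  [[0,0,-0.094],[0,0,0]],
  [[0,0,-0.102],[0,0,0]],
  [[0,0,-0.11],[0,0,0]],
  [[0,0,-0.118],[0,0,0]],
  [[0,0,-0.126],[0,0,0]],
])

```text
clock: 6.9
eef_pos: [0.4908, -0.1672, 0.0374]
tcp_rot: [1.24, 1.569, -0.514]
wrist_force: [-1.0, -1.6, 2.0]
width: 0.569
```

```bash
python3 -c "
from h import *
where(); p,d=manip.read_camera('top'); cv2.imwrite('pics/top5.png',p[:,:,::-1])
for b in box('top',d): print(b,lane(b[0]),b[3]-79.6)
plan(-60,-2,36,90)"
```

```text
t 6.9 lane [[-166.8   -2.9]] z 0.0374 jaw 89.9 down -1.0 F [-1.02 -1.57  1.95] w 0.569
(array([500.74365234, -91.36978149]), 123.94292449951172, 85.55677795410156, 79.55374145507812) [[-90.32816853   0.96625808]] -0.046258544921869316
shift [ 0.003 -0.002 -0.211] turn [-0.001 -0.    -0.002] mm 105.71786861011772
```

View pics/top5.png

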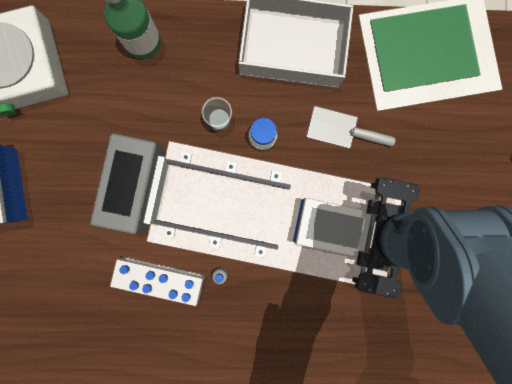

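The box is square (yaw about 0°) and 1 mm off the centre line, with the fingers on its rear edge at about (368,240). I'll go on at about 6 mm per row.

Request:
arm_command([
  [[0,0,-0.01],[0,0,0]],
  [[0,0,-0.022],[0,0,0]],
  [[0,0,-0.034],[0,0,0]],
  [[0,0,-0.046],[0,0,0]],
  [[0.001,-0.001,-0.058],[0,0,0]],
  [[0.001,-0.001,-0.07],[0,0,0]],
  [[0.001,-0.001,-0.082],[0,0,0]],
  [[0.001,-0.001,-0.094],[0,0,0]],
  [[0.001,-0.001,-0.106],[0,0,0]],
  [[0.001,-0.001,-0.118],[0,0,0]],
])

```text
clock: 7.95
eef_pos: [0.5013, -0.1076, 0.0369]
tcp_rot: [1.765, 1.569, 0.012]
wrist_force: [-0.5, -2.4, 0.8]
width: 0.571
```

```bash
python3 -c "
from h import *
where(); p,d=manip.read_camera('top'); cv2.imwrite('pics/top6.png',p[:,:,::-1])
for b in box('top',d): print(b,lane(b[0]),b[3]-79.6)
plan(0,-2,36,90)"
```

```text
t 7.95 lane [[-106.2   -2.5]] z 0.0369 jaw 90.0 down -1.0 F [-0.47 -2.38  0.76] w 0.571
(array([511.54705811, -30.22740173]), 118.67537689208984, 85.61029052734375, 79.58406066894531) [[-28.24004657   1.37770652]] -0.015939331054681816
shift [ 0.002 -0.001 -0.209] turn [ 0.001 -0.002 -0.002] mm 104.75182064224425
```

Request:
arm_command([
  [[0,0,-0.012],[0,0,0]],
  [[0,0,-0.026],[0,0,0]],
  [[0,0,-0.04],[0,0,0]],
  [[0,0,-0.054],[0,0,0]],
  [[0.001,0,-0.068],[0,0,0]],
  [[0.001,0,-0.082],[0,0,0]],
  [[0.001,0,-0.096],[0,0,0]],
  [[0.001,0,-0.11],[0,0,0]],
  [[0.001,0,-0.124],[0,0,0]],
  [[0.001,0,-0.138],[0,0,0]],
])

```text
clock: 9.0
eef_pos: [0.514, -0.0376, 0.0365]
tcp_rot: [2.274, 1.569, 0.523]
wrist_force: [-0.8, -1.1, 0.3]
width: 0.569
```

```bash
python3 -c "
from h import *
where(); p,d=manip.read_camera('top'); cv2.imwrite('pics/top7.png',p[:,:,::-1])
for b in box('top',d): print(b,lane(b[0]),b[3]-79.6)
plan(60,-2,36,90)"
```

```text
t 9.0 lane [[-35.1  -2.4]] z 0.0365 jaw 90.1 down -1.0 F [-0.76 -1.08  0.28] w 0.569
(array([524.64147949,  42.13252258]), 112.20950317382812, 85.58413696289062, 79.62035369873047) [[45.29490438  1.5607589 ]] 0.020353698730474434
shift [ 0.002 -0.    -0.187] turn [ 0.003 -0.003 -0.002] mm 93.43476899831953
```

View pics/top7.png

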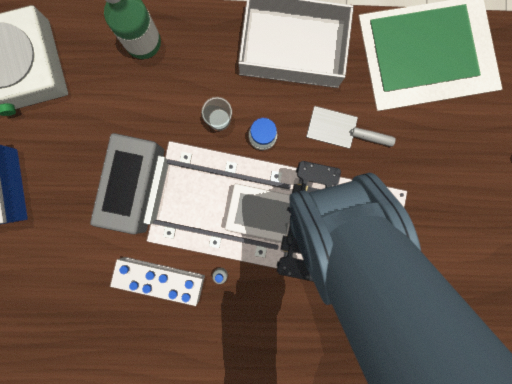

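The box is inside the lane (about 225–290, 210), straight and with similar gaps to both rails. I'll continue.

Request:
arm_command([
  [[0,0,-0.012],[0,0,0]],
  [[0,0,-0.026],[0,0,0]],
  [[0,0,-0.04],[0,0,0]],
  [[0,0,-0.054],[0,0,0]],
  [[0.001,0,-0.068],[0,0,0]],
  [[0.001,0,-0.082],[0,0,0]],
  [[0.001,0,-0.096],[0,0,0]],
  [[0.001,0,-0.11],[0,0,0]],
  [[0.001,0,-0.124],[0,0,0]],
  [[0.001,0,-0.138],[0,0,0]],
])

```text
clock: 10.05
eef_pos: [0.5267, 0.0325, 0.0362]
tcp_rot: [2.534, 1.568, 0.784]
wrist_force: [-1.5, -0.4, 0.4]
width: 0.572
```

```bash
python3 -c "
from h import *
where(); d=manip.read_camera('top')[1]
for b in box('top',d): print(b,lane(b[0]),b[3]-79.6)
plan(95,-2,36,90)"
```

```text
t 10.05 lane [[36.2 -2.2]] z 0.0362 jaw 90.1 down -1.0 F [-1.55 -0.36  0.38] w 0.572
(array([539.49932861, 125.07294464]), 86.04243469238281, 85.53453063964844, 80.04047393798828) [[129.55486352   1.91933649]] 0.44047393798828693
shift [ 0.001  0.    -0.114] turn [ 0.005 -0.005 -0.003] mm 57.109283896974055
```

Request:
arm_command([
  [[0,0,-0.012],[0,0,0]],
  [[0,0,-0.026],[0,0,0]],
  [[0,0,-0.04],[0,0,0]],
  [[0,0,-0.054],[0,0,0]],
  [[0.001,0,-0.068],[0,0,0]],
  [[0.001,0,-0.08],[0,0,0]],
  [[0.001,0,-0.09],[0,0,0]],
  [[0.001,0,-0.098],[0,0,0]],
  [[0.001,0,-0.106],[0,0,0]],
  [[0.001,0,-0.112],[0,0,0]],
])

```text
clock: 11.1
eef_pos: [0.5369, 0.0896, 0.036]
tcp_rot: [2.67, 1.566, 0.921]
wrist_force: [-0.8, -1.0, 0.9]
width: 0.571
```

Request:
arm_command([
  [[0,0,-0.006],[0,0,0]],
  [[0,0,-0.01],[0,0,0]],
  [[0,0,-0.014],[0,0,0]],
  [[0,0,-0.014],[0,0,0]],
])

```text
clock: 11.5
eef_pos: [0.5378, 0.0953, 0.036]
tcp_rot: [2.554, 1.568, 0.805]
wrist_force: [-0.8, -4.5, 2.1]
width: 0.568
```

```bash
python3 -c "
from h import *
where(); p,d=manip.read_camera('side'); cv2.imwrite('pics/side8.png',p[:,:,::-1])
d=manip.read_camera('top')[1]
for b in box('top',d): print(b,lane(b[0]),b[3]-79.6)
plan(103,-2,36,90)"
```

```text
t 11.5 lane [[100.   -1.7]] z 0.036 jaw 90.2 down -1.0 F [-0.81 -4.46  2.08] w 0.568
shift [ 0.     0.    -0.006] turn [ 0.004 -0.003 -0.002] mm 3.028279197110086
```

View pics/side8.png

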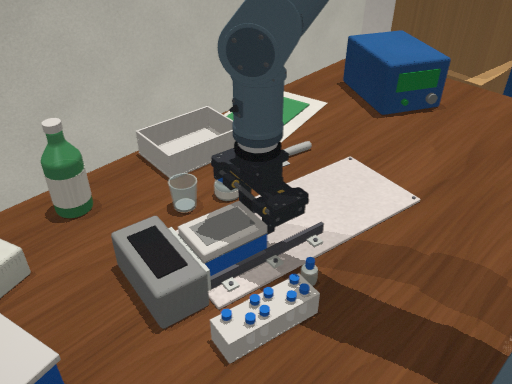

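The box is nearly at the stop plate (about 185,240), and the contact force has begun to rise. I'll do a final slow nudge.

Request:
arm_command([
  [[0,0,-0.004],[0,0,0]],
  [[0,0,-0.007],[0,0,0]],
  [[0,0,-0.01],[0,0,0]],
  [[0,0,-0.01],[0,0,0]],
])

```text
clock: 12.0
eef_pos: [0.5375, 0.0953, 0.036]
tcp_rot: [-0.158, 1.566, -1.91]
wrist_force: [-4.0, -13.9, 8.6]
width: 0.57
```

The arm no longer advances and the force has jumped to about 14 N, so the box is against the stop. I'll back off straight, then rise.

Request:
arm_command([
  [[0,0,0.01],[0,0,0]],
  [[0,0,0.05],[0,0,0]],
  [[0,0,0.12],[0,0,0]],
  [[-0.05,0,0.2],[0,0,0]],
  [[-0.15,0,0.3],[0,0,0]],
  [[-0.25,0,0.4],[0,0,0]],
  [[-0.25,0,0.5],[0,0,0]],
  [[-0.25,0,0.55],[0,0,0]],
  [[-0.25,0,0.55],[0,0,0]],
  [[-0.25,0,0.55],[0,0,0]],
])

```text
clock: 13.0
eef_pos: [0.4885, -0.1762, 0.1626]
tcp_rot: [0.217, 1.566, -1.538]
wrist_force: [-0.3, 1.3, 0.2]
width: 0.574
```

```bash
python3 -c "
from h import *
where(); p,d=manip.read_camera('top'); cv2.imwrite('pics/top9.png',p[:,:,::-1])
Z=cloud('top',d)[...,2]; m=np.zeros(Z.shape,bool); m[170:250,160:300]=1
for b in blobs(m&(Z>.058)&(Z<.08),500):
    r=rect('top',b,.070); print(r,lane(r[0]),r[3]-79.6)
"
```

```text
t 13.0 lane [[-176.    -2.3]] z 0.1626 jaw 89.8 down -1.0 F [-0.33  1.3   0.18] w 0.574
(array([546.84301758, 167.67736816]), 124.07864379882812, 85.53752899169922, 79.71733093261719) [[172.78503548   2.38720765]] 0.11733093261719318
```

View pics/top9.png

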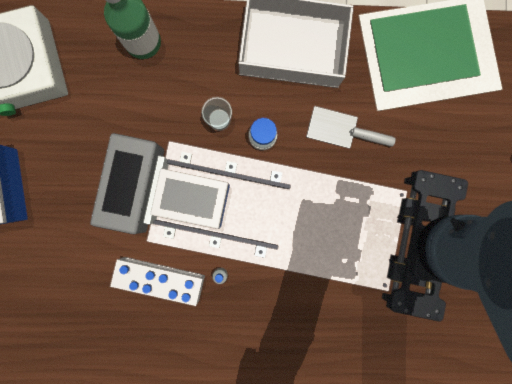

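The box sits against the white stop plate (its front edge near column 157) with clear gaps to both rails. Nothing else has moved. My region of interest cut the box's front edge, so I'll check the gap to the stop properly.

```bash
python3 -c "
from h import *
ps=[manip.read_camera('top')[1] for _ in range(5)]; d=np.median(ps,0)
P=cloud('top',d); L=lane(P.reshape(-1,3)*1000); Z=P[...,2].ravel()*1000
k=abs(L[:,1]-2)<25
for x in range(225,256,2):
    q=k&(abs(L[:,0]-x)<1); print(x,q.sum(),np.percentile(Z[q],[10,50,90]).round(0) if q.any() else '')
m=(abs(L[:,1]-2)<38)&(L[:,0]>90)&(L[:,0]<250)&(Z>64)&(Z<75)
print('box x range',np.percentile(L[m,0],[.5,99.5]))
m=(abs(L[:,1]-2)<38)&(Z>48)&(Z<58)&(L[:,0]>220)&(L[:,0]<260); print('stop x',np.percentile(L[m,0],[1,50,99]),m.sum())
"
```

```text
225 32 [69. 70. 71.]
227 33 [70. 70. 71.]
229 28 [69. 70. 71.]
231 34 [69. 70. 71.]
233 30 [69. 70. 71.]
235 26 [68. 69. 70.]
237 4 [67. 67. 68.]
239 1 [54. 54. 54.]
241 26 [52. 53. 54.]
243 32 [53. 53. 54.]
245 29 [53. 53. 54.]
247 29 [52. 53. 54.]
249 8 [52. 52. 53.]
251 128 [46. 59. 70.]
253 43 [71. 73. 74.]
255 35 [73. 74. 75.]
box x range [111.9769507  235.47649359]
stop x [240.20020102 245.51519764 251.4311126 ] 247
```

```bash
python3 -c "
from h import *
z=np.load('top0.npz'); p,d=z['p'],z['d']
P=cloud('top',d); L=lane(P.reshape(-1,3)*1000); Z=P[...,2].ravel()*1000
m=(abs(L[:,1])<35)&(Z>72)&(Z<82)&(L[:,0]>245)&(L[:,0]<380); print('housing top x',np.percentile(L[m,0],[.5,99.5]))
m=(abs(L[:,1])<38)&(Z>48)&(Z<58)&(L[:,0]>220)&(L[:,0]<260); print('stop top before push',np.percentile(L[m,0],[1,50,99]))
g=p.min(2).ravel()
m=(abs(Z-8)<4)&(g>140)&(L[:,0]<0)&(abs(L[:,1])<90)&(L[:,0]>-260); print('board start x',np.percentile(L[m,0],.3))
"
```

```text
housing top x [252.63602589 333.66352331]
stop top before push [236.33342687 243.18659267 251.66589152]
board start x -232.10199526879003
```

Measured the same way, the stop's face sits at 236 mm in my frame before the push, and the box front is now at about 236.5 mm. They coincide, so my frame reads about 4 mm short there and the box is home.

```bash
python3 -c "
from h import *
where(); print(manip.hand_in())"
```

```text
t 13.3 lane [[-172.4   -1.8]] z 0.1618 jaw 90.2 down -1.0 F [-0.66 -0.48  0.77] w 0.565
the job is handed in; nothing more can be done
None
```

The pipette-tip box is home against the end stop, and I handed the job in at 13.3 s. No verdict is reported, so this rests on my own checks.

I first nudged the box sideways on the open board to bring it near the centre line. Then I pushed its rear face straight down the lane with the two fingertips, partly open, until it stopped against the plate. The arm then backed straight off and rose clear.

**Last checks:**
- **Alignment:** the box is about 2 mm off the centre line and turned about 0.1°. The picture shows gaps to both rails.
- **Bystanders:** by eye, nothing else on the bench has moved. I did not measure this.
- **At the stop:** the final nudge gave about 14 N with no movement.
- **Box position:** one reading disagreed. The camera put the box centre at 173–174 mm instead of 177.5 mm, just above the 172.5 mm limit. Measured the same way, the stop's face read 236 mm instead of 240 mm, and the box front read about 236.5 mm. I take this as a 4 mm error in my lane frame, with the box touching the stop.

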